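# Turn the cover plate with the turner

### The job

Unlock the turner from its keyhole stud (slide it towards its tail, then lift it off) and, with its blade slipped under the cover plate on the turning stand, flip the plate over so that it lies face down and flat on the stand's raised cork bed. Then lay the turner down flat, right way up, in the middle of the black mat. Do not touch the plate with the gripper or the arm, do not let it fall off the stand, and leave everything else on the bench where it is.

Things in the scene. Friction and masses are not known exactly. Their poses are not given: they have to be found in the camera images.
- stand: Fixed turning stand of grey and bare metal, two levels: a lower one where the plate lies at first, and a raised cork-topped bed beside it. Origin on the bench under the middle of the lower level; x runs from the open front (towards the robot) to the back, y from the lower level to the bed. A plate tipped up on its bed-side edge falls over the step and lies upside down on the bed.
- channel (a point): Middle of the lower level (stand x = y = 0), 110 mm above the bench; axes as the stand's. From x = -45 to +70 mm run a 6 mm wide rail at y = -43 to -37 and a ledge at y = +37 to +53, tops at this height, with stops 8 mm high at their back ends from x = 64. The channel between them is 74 mm wide, open above and at the front, and empty down to 6 mm above the bench.
- step (a point): Middle of the top edge of the step (stand y = 53 mm, x = 0), 124 mm above the bench: here a vertical face rises 14 mm from the ledge to the bed.
- bed_centre (a point): Centre of the level bed's top, 124 mm above the bench; axes as the stand's. The bed is a solid block 125 mm along x and 135 mm along y, from the step to a lip 8 mm high at the outer side.
- plate: Loose aluminium cover plate 110 (its x) x 100 (its y) x 5 mm, about 150 g, first lying face up on rail and ledge, 1 to 5 mm from the step face, its x along the stand's x. Face: dark window panel and four screw heads; back: two dark strips (all flush). Origin at the centre of its back face; z points out of the face, so up at first and down once turned over.
- turner: Loose turner (spatula) 230 mm long, about 220 g. Origin: middle of the blade's rear edge, underside; x towards the blade tip, z up. Flat steel blade x = 0 to 80 mm, 56 wide, 3 thick (z = 0 to 3). Wooden handle x = -90 to 0, 20 wide, z = 12 to 34. Steel tail tab x = -150 to -93, 36 wide, z = 0 to 4, with a keyhole. It lies flat and steady on blade and tab.
- keyhole (a point): Middle of the keyhole's wide opening in the turner's tail tab (turner x = -105 mm, z = 4 mm). The opening is 24 mm long and 22 wide (x = -117 to -93); from it a slot 9 mm wide runs tailwards to x = -143 mm. At first the stud of the holder stands in the outer, narrow end of the slot, about x = -138 mm.
- turner_grip (a point): Place to grip the turner: the centre of the handle's section, 40 mm behind the blade's rear edge (x = -40, z = 23 mm in the turner's frame); axes as the turner's.
- turner_tip (a point): Middle of the turner blade's front edge (x = 80 mm in the turner's frame), at half its thickness.
- holder: Fixed plywood board 240 x 80 x 10 mm under the turner. Origin on the bench under the turner's grip, x towards the blade. Upright steel stud at x = -98 mm: shank 5 mm thick, round head 15 mm across, 17 to 21 mm above the bench. It locks the tab down until the turner is slid 33 mm towards its tail (-x), bringing the wide opening under the head; then it lifts straight up.
- mat: Fixed black rubber mat 260 (x) x 160 (y) x 3 mm; origin under its centre.
- screwdriver: Bystander, loose: screwdriver about 200 mm long lying on the bench, its red handle to -x, at most 35 mm high.
- carton: Bystander, loose: cardboard carton 90 x 70 x 50 mm, origin under its centre.
- tape_roll: Bystander, loose: grey roll 100 mm across, 25 mm high, lying flat.
- bottle: Bystander, loose: white bottle 64 mm across, 190 mm high.
- spool: Bystander, loose: wooden spool 100 mm across, 80 mm high, upright.
- mug: Bystander, loose: white mug 80 mm across, 90 mm high, handle at its +y.
- spare_plate: Bystander, loose: smaller aluminium plate 80 x 60 x 5 mm lying on the bench.
Things that resemble listed ones, but are neither listed nor needed, are in the scene too. What is shaped like the plate but green is not meant.

How it is judged:
By the outcome, as a careful person would: the job done as asked, in the order asked, and still so for the second after the job is handed in, with the robot touching nothing.
It also fails if it takes over 64 s, if anything falls off the work surface, if the arm or the gripper's body presses on something with over 40 N, if the wrist force passes 120 N, or if a joint passes its speed limit or range.

### The arm

A 6-joint arm with a two-finger parallel gripper is mounted at the origin on the work surface. World frame = base frame: x ahead of the robot, y to its left, z up, the work surface at z = 0. Lengths are in m, angles in degrees, forces in N, time in s.
With the tool pointing down it reaches from about 0.275 to 0.85 m from the base axis. Payload 5.2 kg.
Tool frame: the origin (TCP) lies at the very end of the fingers, on their centre line; the grasp point (between the pads) lies 19 mm behind it; z points along the fingers, y is the direction in which the jaws open and shut (so a half turn about z gives the same grasp; the last joint's range is limited). The gripper opens to 85 mm and grips with 20 to 120 N. Pads are 22 mm wide; open, the fingers measure 114 mm over their backs; the gripper's body (76 mm by 85 mm) begins 54 mm behind the grasp point. The pads swing forward as they close: fully open they stand 13 mm farther back than shut.
Start: joints at [61.49, 14.817, 87.949, -0, 77.235, -11.62], TCP at [0.16, 0.526, 0.231] pointing down, gripper open.
Joint ranges: [-179.93, 179.93], [-52.35, 119.4], [10.71, 147.94], [-69.91, 249.91], [12.55, 155.21], [-178.61, 178.61]. Speed limits (degrees/s): [147.25, 147.25, 180, 180, 180, 180].

### API

Orientations are given as [roll, pitch, yaw] about the fixed x, y, z axes, in that order (R = Rz(yaw) Ry(pitch) Rx(roll)).
In Python, from workcell import status, read_camera, camera_info, hand_in, spot_in gives the robot as it stands.
- The arm moves only by the tool drive_tool, never from a script. Its argument "rows" is a list that holds one entry, the list of rows, each a list of 5 numbers: the closure, from 0 (fully open) to 1 (shut), then the shift along the world's x, y, z in mm, then the turn about the world's z in rad. A call has 1 to 10 rows; each row is the pose to reach, as a shift and turn from the pose measured when the call began; what a row does not reach only later rows make up. A row lasts 1/12 s, in which the tool goes at most 41.7 mm and 7.16 degrees, less where a joint would pass 70% of its speed; a pose out of reach is approached as far as the arm can. A call with a gripper value outside its range is refused whole. The fingers move at their own pace and stop on an object; "newtons" is the grip in N (left out, the last holds). Time passes only in rows, so rows that repeat a pose let the fingers close. It gives the time, the measured TCP pose, the force and the opening at its end, in the units of the state.
- status.get_state(): the state, without advancing time (a new reading comes with each control period).
- read_camera(name): name is "scene" or "top"; returns the picture (480x640x3 uint8, blue, green, red); there is no depth.
- camera_info(name): a dict with "vertical_fov" (degrees; the focal length in pixels is half the picture's height over the tangent of half this angle, whatever the lens; pixels are square), "cx", "cy" (the principal point, pixels), "k1" (the pictures are not rectified: a ray, as slopes to the right and down, at radius r is drawn at 1 + k1 r^2 times it, then the intrinsics apply), "eye" and "orientation" of the camera in the world. Camera axes: x right, y down, z forward; pixel columns grow to the right and rows downward; lengths in m; the calibration is good to about 2 mm. A picture is of the moment at which its call begins. camera_info takes no time and is no camera call.
- hand_in(): hands the job in, once; it reports no verdict.
Trained networks look in the newest picture that a camera, given by its name, has taken for a name from the list of things; names that differ only in an ending like _2 or _b are one class to them, and where a whole thing is asked for, a point or a joint stands for the part that bears it (a point fixed in the world has none). Each returns a list of dicts, best first, with "score" (0 to 1); they miss things now and then, are a little off and sometimes report something else, mostly with a low value. They report only what shows in the picture. A call takes as long as a camera call. They do not tell look-alikes from the thing itself.
- spot_in(camera, label): "box" ([left, top, right, bottom] in pixels, round what is visible of it).
The state is a dict: "time_s": time; "joints": joint angles; "qd": joint speeds; "effort": joint torques, N m; "eef_pos": TCP position; "tool_rot": TCP orientation; "wrist_force": force on the tool from outside, world axes, zero at the start; "moment": the same for the moment, N m; "finger_gap": finger opening in m.
Only numpy, scipy, OpenCV 4.12 (cv2) and the standard library are available. Lean on these libraries where they do the work, as an engineer would, in place of code of your own. Each camera call takes 0.05 s, during which the arm holds its last target. There are 200 camera calls.

## Working session

There is one attempt and no reset: what is moved stays moved. The work goes in short steps, Python scripts to look and compute and a tool call to move; the robot and the scene stay as the last step left them, time stands still between calls to the robot, and variables do not carry over. Pictures are saved under pics/ and viewed, about 8 in all and at most 12, crops included, and the job is handed in when it is done.

Besides the shell and the picture viewer there is one more tool, called after ">>>" in YAML: its name, and indented under it one key for each argument. drive_tool: Moves the arm, as the interface text tells. Its arguments: {"type":"object","properties":{"rows":{"type":"array"},"newtons":{"type":"number"}},"required":["rows"]}

```bash
mkdir -p pics; ls
cat > h.py <<'E'
import numpy as np, cv2
from scipy.spatial.transform import Rotation as R
from workcell import status, read_camera, camera_info, hand_in, spot_in
def cam(n):
    c=camera_info(n); f=240/np.tan(np.radians(c["vertical_fov"])/2)
    o=np.array(c["orientation"],float)
    M=R.from_euler("xyz",o,degrees=True).as_matrix() if o.size==3 else (o.reshape(3,3) if o.size==9 else R.from_quat(o).as_matrix())
    return c,f,M,np.array(c["eye"])
def ray(n,u,v):
    c,f,M,e=cam(n); d=np.array([(u-c["cx"])/f,(v-c["cy"])/f]); s=d.copy()
    for _ in range(30): s=d/(1+c["k1"]*(s@s))
    return e,M@np.array([s[0],s[1],1])
def at_z(n,u,v,z):
    e,d=ray(n,u,v); return e+d*(z-e[2])/d[2]
def proj(n,P):
    c,f,M,e=cam(n); p=(np.atleast_2d(P)-e)@M; s=p[:,:2]/p[:,2:]
    s=s*(1+c["k1"]*(s**2).sum(1,keepdims=True)); return s*f+[c["cx"],c["cy"]]
def pic(n,name):
    im=read_camera(n); cv2.imwrite(f"pics/{name}.png",im); return im
E
python3 - <<'E'
from h import *
for n in ("scene","top"):
    pic(n,n+"0"); print(camera_info(n))
    for l in ("stand","plate","turner","holder","mat"):
        print(n,l,[(round(d["score"],2),np.round(d["box"]).tolist()) for d in spot_in(n,l)])
print(status.get_state())
E
```

```text
pics
{'vertical_fov': 55.87325163451865, 'cx': 312.250818432989, 'cy': 238.56629679889875, 'k1': 0.02743116717001343, 'eye': array([ 1.14530042, -0.12180199,  1.0830151 ]), 'orientation': array([-146.69837087,   -0.22236237,   86.06205211])}
scene stand [(0.67, [304.0, 254.0, 419.0, 337.0]), (0.27, [186.0, 231.0, 234.0, 303.0]), (0.18, [448.0, 211.0, 514.0, 292.0])]
scene plate [(0.94, [229.0, 174.0, 265.0, 204.0]), (0.79, [307.0, 262.0, 353.0, 306.0]), (0.75, [395.0, 162.0, 437.0, 197.0]), (0.35, [447.0, 208.0, 514.0, 292.0])]
scene turner [(0.55, [187.0, 231.0, 234.0, 304.0])]
scene holder [(0.61, [180.0, 223.0, 245.0, 304.0]), (0.57, [280.0, 217.0, 316.0, 254.0]), (0.39, [424.0, 294.0, 470.0, 343.0])]
scene mat [(0.78, [445.0, 210.0, 514.0, 294.0])]
{'vertical_fov': 55.12384013697403, 'cx': 321.85258444599083, 'cy': 240.1102496872204, 'k1': -0.01867680474261434, 'eye': array([ 0.43217127, -0.07048007,  1.16261382]), 'orientation': array([-175.8227376 ,    1.36786668,  -89.62714693])}
top stand [(0.9, [234.0, 154.0, 346.0, 218.0])]
top plate [(0.91, [170.0, 321.0, 228.0, 379.0]), (
[... 248 characters left out ...]

top mat [(0.75, [109.0, 193.0, 189.0, 304.0])]
{'time_s': 0.6, 'joints': array([ 6.14887298e+01,  1.48147507e+01,  8.79513489e+01, -1.99245661e-03,
        7.72354663e+01, -1.16189296e+01]), 'qd': array([ 0.06091905, -0.10134292,  0.01953007,  0.06692548, -0.10311145,
        0.00760853]), 'effort': array([ 5.65750197e-04, -4.45670807e+01, -2.90773219e+01, -2.33375949e-04,
        1.08985128e-03,  3.68987162e-05]), 'eef_pos': array([0.15978796, 0.52625339, 0.23131163]), 'tool_rot': array([-1.79998075e+02,  1.58801604e-03,  1.63108100e+02]), 'wrist_force': array([ 0.02987205, -0.73408399, -0.40592546]), 'moment': array([0.01522298, 0.00862257, 0.00731024]), 'finger_gap': 0.08552644914994995}
```

View pics/top0.png

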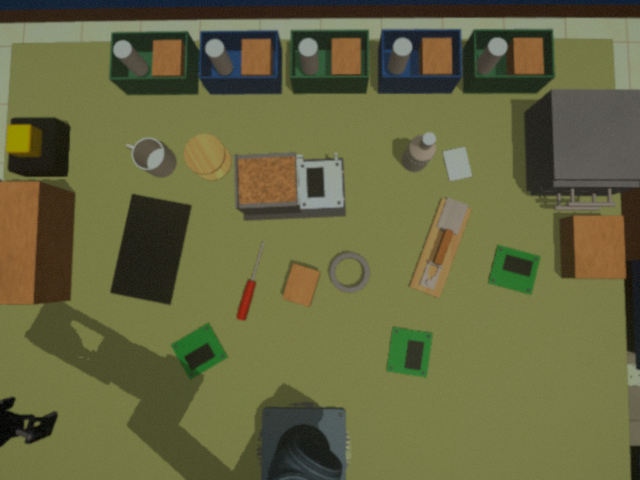

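View pics/scene0.png

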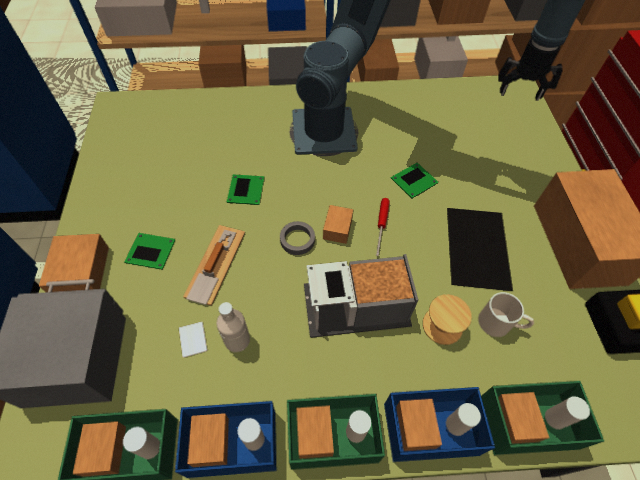

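Top picture: the turner on its holder is at (443,240), blade up. The plate is on the stand at (322,185), bed to its left at (267,180), and the mat is at (150,248). Possible mix-ups for the plate: green plates at (515,269), (410,352) and (200,350), and the white spare plate at (457,163). I choose the silver plate with the dark window on the stand. The turner has no rival: the only other handled tool is the red screwdriver (247,290).

Run:
```python
from h import *
t=cv2.imread("pics/top0.png"); s=cv2.imread("pics/scene0.png")
c=lambda im,x0,y0,x1,y1,k:cv2.resize(im[y0:y1,x0:x1],None,fx=k,fy=k,interpolation=cv2.INTER_CUBIC)
a=c(t,402,190,482,304,5); b=c(t,230,150,350,222,3); d=c(s,300,250,420,340,3)
o=np.zeros((600,800,3),np.uint8); o[:a.shape[0],:a.shape[1]]=a; o[:b.shape[0],420:420+b.shape[1]]=b; o[250:250+d.shape[0],420:420+d.shape[1]]=d
cv2.imwrite("pics/crop1.png",o)
# mat: dark quad
def rect(im,mask):
    n,l,st,ce=cv2.connectedComponentsWithStats(mask.astype(np.uint8)); return l,st,ce
hsv=cv2.cvtColor(t,cv2.COLOR_BGR2HSV)
m=(t.max(2)<40).astype(np.uint8); m[:185]=0;m[310:]=0;m[:,:100]=0;m[:,200:]=0
q=max(cv2.findContours(m,0,2)[0],key=cv2.contourArea); r=cv2.minAreaRect(q); print("mat",r)
P=[at_z("top",*p,.003) for p in cv2.boxPoints(r)]; print(np.round(P,4)); print(np.mean(P,0))
# holder board (orange/pale wood)
roi=t[190:304,402:482]; print(hsv[270,421],hsv[240,420],hsv[290,430],hsv[200,400])
```

```text
mat ((150.40509033203125, 248.66168212890625), (58.81262969970703, 99.54273986816406), 11.9761323928833)
[[0.3836 0.4933 0.003 ]
 [0.6341 0.4491 0.003 ]
 [0.6026 0.2979 0.003 ]
 [0.3542 0.344  0.003 ]]
[0.4936121 0.3960764 0.003    ]
[ 20 132 151] [ 31 112 125] [ 19 130 153] [ 32 106 125]
```

View pics/crop1.png

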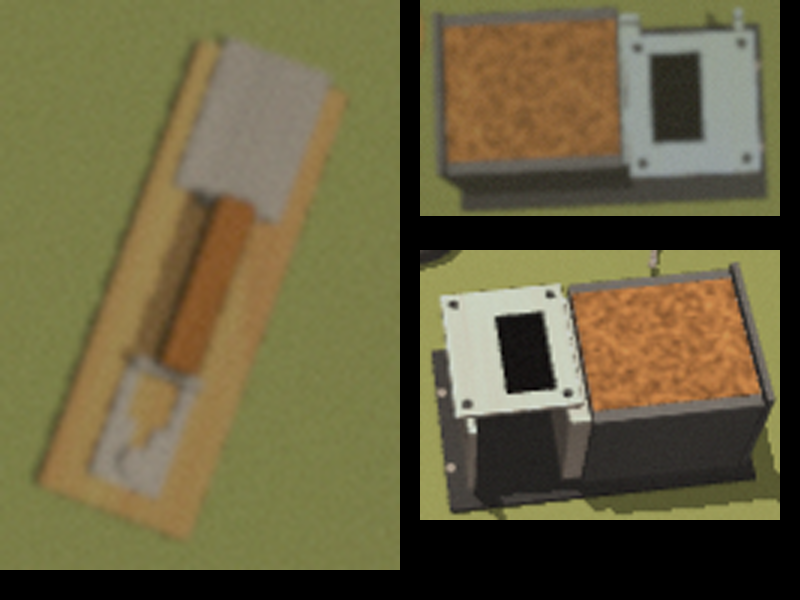

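Crop, top view: the blade tip corners are at (447,198) and (468,205), the tail end at (427,287). The plate corners are at (301,162), (342,160), (344,207) and (302,209), with window and screws, so the choice is right. Next I fit the poses from both cameras.

```bash
cat > fit.py <<'E'
from h import *
from scipy.optimize import least_squares
def fit(obs,x0):
    def res(p):
        c,s=np.cos(p[2]),np.sin(p[2]); out=[]
        for n,(x,y,z),uv in obs: out.append((proj(n,[p[0]+c*x-s*y,p[1]+s*x+c*y,z])[0]-uv))
        return np.ravel(out)
    r=least_squares(res,x0,loss="soft_l1"); return r.x,np.round(r.fun.reshape(-1,2),1).tolist()
E
python3 - <<'E'
from fit import *
T=lambda x,y:np.array([402+x/5,190+y/5])-.4
tur=[("top",(.08,.028,.013),T(225,40)),("top",(.08,-.028,.013),T(332,75)),("top",(0,.028,.013),T(180,190)),("top",(0,-.028,.013),T(277,222)),("top",(-.15,.018,.014),T(92,475)),("top",(-.15,-.018,.014),T(160,497))]
hol=[("top",(sx*.12,sy*.04,.01),T(*uv)) for sx,sy,uv in [(-1,1,(40,485)),(-1,-1,(190,540)),(1,-1,(345,95)),(1,1,(205,38))]]
A=lambda x,y:np.array([230+(x-420)/3,150+y/3])-.3
B=lambda x,y:np.array([300+(x-420)/3,250+(y-250)/3])-.3
pt=[("top",(a*.055,b*.05,.115),A(*uv)) for a,b,uv in [(1,1,(633,35)),(1,-1,(757,30)),(-1,-1,(762,172)),(-1,1,(635,178))]]
ps=[("scene",(a*.055,b*.05,.115),B(*uv)) for a,b,uv in [(-1,-1,(443,297)),(-1,1,(560,287)),(1,1,(583,405)),(1,-1,(458,417))]]
for n,o in (("turner",tur),("holder",hol),("plate top",pt),("plate scene",ps),("plate both",pt+ps)):
    x,r=fit(o,[.5,-.2,0]); print(n,np.round(x[:2],4),np.degrees(x[2]).round(2),r)
# bed corners
print("bed top cam",[np.round(at_z("top",*A(*uv),.124)[:2],4) for uv in [(621,10),(627,162),(440,172)]])
print("bed scene",[np.round(at_z("scene",*B(*uv),.124)[:2],4) for uv in [(567,288),(593,420),(765,402)]])
for n in("scene","top"):
  for l in("bottle","spool","mug","tape_roll","carton","screwdriver","keyhole","turner_grip"):
    d=spot_in(n,l); print(n,l,[(round(q["score"],2),np.round(at_z(n,(q["box"][0]+q["box"][2])/2,(q["box"][1]+q["box"][3])/2,.03)[:2],3).tolist()) for q in d[:1]])
E
```

```text
turner [ 0.5412 -0.3548] -20.04 [[0.2, -0.6], [0.0, 0.1], [-1.3, -0.8], [0.5, 0.5], [-0.0, 0.0], [0.1, 0.7]]
holder [ 0.4998 -0.3399] -20.4 [[-0.3, 0.0], [0.1, 0.5], [1.4, -0.4], [-0.7, -0.1]]
plate top [ 0.6379 -0.0442] 2.26 [[-1.2, 0.2], [0.7, 0.2], [0.7, 0.0], [-0.4, -0.4]]
plate scene [ 0.6412 -0.0405] 2.58 [[-0.5, -0.2], [0.7, -0.8], [0.3, 0.2], [-0.4, 0.5]]
plate both [ 0.6393 -0.0423] 2.46 [[-2.1, -0.3], [-0.3, -0.4], [-0.0, -0.7], [-1.2, -1.0], [-1.2, -0.9], [-0.1, -1.4], [-0.6, -0.5], [-1.3, -0.2]]
bed top cam [array([0.7086, 0.014 ]), array([0.5909, 0.0082]), array([0.5829, 0.1511])]
bed scene [array([0.5926, 0.0095]), array([0.7107, 0.0162]), array([0.7043, 0.151 ])]
scene bottle [(0.83, [0.703, -0.285])]
scene spool [(0.44, [0.714, 0.395])]
scene mug [(0.75, [0.714, 0.396])]
scene tape_roll [(0.6, [0.456, -0.113])]
scene carton [(0.83, [0.415, 0.003])]
scene screwdriver [(0.77, [0.431, 0.128])]
scene keyhole [(0.87, [0.527, -0.349])]
scene turner_grip [(0.97, [0.527, -0.341])]
top bottle [(0.94, [0.735, -0.291])]
top spool [(0.97, [0.725, 0.25])]
top mug [(0.88, [0.722, 0.391])]
top tape_roll [(0.68, [0.434, -0.117])]
top carton [(0.83, [0.403, 0.005])]
top screwdriver [(0.89, [0.359, 0.145])]
top keyhole [(0.74, [0.505, -0.343])]
top turner_grip [(0.61, [0.506, -0.34])]
```

Mat, turner, plate and step agree between cameras to about 3 mm: plate–step gap about 3.6 mm, plate overhangs the rail by about 7 mm. Grip is at (0.502, −0.341), yaw −20°. Moving there.

>>> drive_tool:
  rows:
    - [[0.3, 342, -867, 0, -0.057], [0.3, 342, -867, 0, -0.057], [0.3, 342, -867, 0, -0.057], [0.3, 342, -867, 0, -0.057], [0.3, 342, -867, 0, -0.057], [0.3, 342, -867, 0, -0.057], [0.3, 342, -867, 0, -0.057], [0.3, 342, -867, 0, -0.057], [0.3, 342, -867, 0, -0.057], [0.3, 342, -867, 0, -0.057]]
  newtons: 90

```text
time_s: 2.23
eef_pos: [0.3128, 0.1369, 0.2317]
tool_rot: [180.0, 0.1, 159.9]
wrist_force: [1.2, 0.4, -0.4]
finger_gap: 0.0598
```

>>> drive_tool:
  rows:
    - [[0.3, 189, -478, -60, 0], [0.3, 189, -478, -60, 0], [0.3, 189, -478, -60, 0], [0.3, 189, -478, -60, 0], [0.3, 189, -478, -60, 0], [0.3, 189, -478, -60, 0], [0.3, 189, -478, -60, 0], [0.3, 189, -478, -60, 0], [0.3, 189, -478, -60, 0], [0.3, 189, -478, -60, 0]]

```text
time_s: 3.07
eef_pos: [0.4648, -0.2486, 0.1832]
tool_rot: [180.0, 0.1, 159.8]
wrist_force: [0.4, 0.5, 0.5]
finger_gap: 0.0596
```

>>> drive_tool:
  rows:
    - [[0.3, 0, 0, 0, 0], [0.3, 0, 0, 0, 0], [0.3, 0, 0, 0, 0]]

```text
time_s: 3.32
eef_pos: [0.4643, -0.2483, 0.1827]
tool_rot: [179.9, 0.0, 159.8]
wrist_force: [-0.2, 0.2, 0.1]
finger_gap: 0.0595
```

>>> drive_tool:
  rows:
    - [[0.3, 38, -93, -40, 0], [0.3, 38, -93, -83, 0], [0.3, 38, -93, -83, 0], [0.3, 38, -93, -83, 0], [0.3, 38, -93, -83, 0], [0.3, 38, -93, -83, 0]]

```text
time_s: 3.82
eef_pos: [0.5021, -0.3395, 0.1001]
tool_rot: [179.9, -0.1, 159.8]
wrist_force: [0.0, -0.3, 0.5]
finger_gap: 0.06
```

Run:
```python
from h import *
im=pic("scene","s1"); t=pic("top","t1")
c=lambda im,x0,y0,x1,y1,k:cv2.resize(im[y0:y1,x0:x1],None,fx=k,fy=k,interpolation=cv2.INTER_CUBIC)
o=np.hstack([c(im,160,170,260,320,4),c(t,390,180,490,330,4)]); cv2.imwrite("pics/c2.png",o)
print(status.get_state()["eef_pos"])
```

```text
[ 0.50278657 -0.3400113   0.10176426]
```

View pics/c2.png

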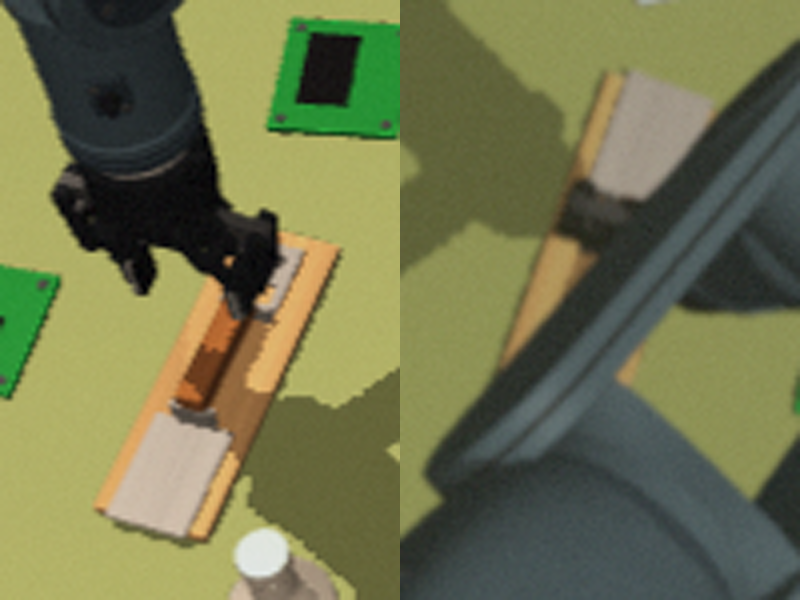

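The fingers stand over the handle: in the scene crop they flank the wood at (235,300), and the top crop shows the blade ahead of them. Descending and gripping.

>>> drive_tool:
  rows:
    - [[0.3, 0, -1, -40, 0], [0.3, 0, -1, -75, 0], [0.3, 0, -1, -86, 0], [0.3, 0, -1, -86, 0], [0.3, 0, -1, -86, 0]]

```text
time_s: 4.33
eef_pos: [0.5033, -0.3407, 0.0172]
tool_rot: [180.0, 0.2, 159.9]
wrist_force: [-0.1, -0.2, 0.7]
finger_gap: 0.0596
```

>>> drive_tool:
  rows:
    - [[1, 0, 0, 0, 0], [1, 0, 0, 0, 0], [1, 0, 0, 0, 0], [1, 0, 0, 0, 0], [1, 0, 0, 0, 0], [1, 0, 0, 0, 0], [1, 0, 0, 0, 0], [1, 0, 0, 0, 0]]
  newtons: 90

```text
time_s: 5.0
eef_pos: [0.5044, -0.3417, 0.0194]
tool_rot: [-180.0, 0.4, 159.9]
wrist_force: [-0.8, 1.2, 6.7]
finger_gap: 0.0183
```

>>> drive_tool:
  rows:
    - [[1, -8, 3, 0, 0], [1, -16, 6, 0, 0], [1, -24, 9, 0, 0], [1, -31, 11.5, 0, 0], [1, -31, 11.5, 0, 0], [1, -31, 11.5, 0, 0]]

```text
time_s: 5.5
eef_pos: [0.4725, -0.3298, 0.0194]
tool_rot: [-180.0, 0.3, 159.9]
wrist_force: [-1.1, 0.6, -0.4]
finger_gap: 0.0185
```

>>> drive_tool:
  rows:
    - [[1, 0, 0, 3, 0], [1, 0, 0, 7, 0], [1, 0, 0, 12, 0], [1, 0, 0, 12, 0]]

```text
time_s: 5.83
eef_pos: [0.4732, -0.3305, 0.0325]
tool_rot: [-179.9, 0.4, 159.9]
wrist_force: [0.0, 0.4, -2.7]
finger_gap: 0.0184
```

The turner came free: the wrist reads about its weight. Lifting and staging beside the stand.

>>> drive_tool:
  rows:
    - [[1, 0, 0, 35, 0], [1, 0, 0, 70, 0], [1, 0, 0, 110, 0.05], [1, 20, 50, 150, 0.15], [1, 40, 90, 150, 0.25], [1, 60, 130, 150, 0.35], [1, 61, 165, 150, 0.396], [1, 61, 178, 150, 0.396], [1, 61, 178, 150, 0.396], [1, 61, 178, 150, 0.396]]

```text
time_s: 6.67
eef_pos: [0.5345, -0.1505, 0.1828]
tool_rot: [-179.9, 0.4, -177.2]
wrist_force: [0.3, -1.0, -2.9]
finger_gap: 0.0182
```

>>> drive_tool:
  rows:
    - [[1, 0, 0, -40, 0], [1, 0, 0, -78, 0], [1, 0, 0, -78, 0], [1, 0, 0, -78, 0]]

```text
time_s: 7.0
eef_pos: [0.5327, -0.1508, 0.1031]
tool_rot: [179.9, 0.1, -177.3]
wrist_force: [-0.1, 0.1, -1.0]
finger_gap: 0.0182
```

Run:
```python
from h import *
im=pic("scene","s2"); t=pic("top","t2")
c=lambda im,x0,y0,x1,y1,k:cv2.resize(im[y0:y1,x0:x1],None,fx=k,fy=k,interpolation=cv2.INTER_CUBIC)
o=np.hstack([c(im,250,190,370,340,3.3),c(t,280,140,400,290,3.3)]); cv2.imwrite("pics/c3.png",o)
s=status.get_state();print(s["eef_pos"],s["tool_rot"],s["finger_gap"],s["wrist_force"])
```

```text
[ 0.53559753 -0.15206286  0.10649341] [-179.84136085    0.52531195 -177.27456082] 0.01844964242437426 [ 0.38247278 -0.68779389 -2.86007572]
```

View pics/c3.png

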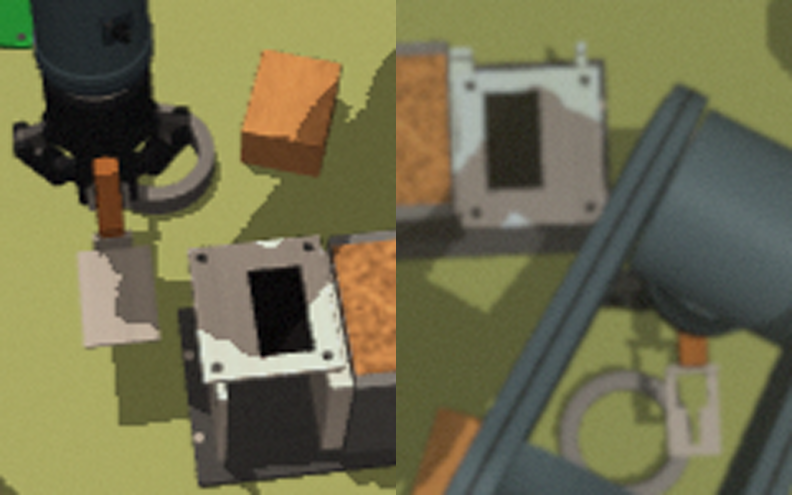

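Scene crop: blade corners at (80,253), (157,248), (159,332), (86,348); plate left corners at (190,250) and (205,385). The turner is held level, and the tail with its keyhole shows in the top crop at (690,410). I compute blade and plate from the same camera.

Run:
```python
from fit import *
B=lambda x,y:np.array([250+x/3.3,190+y/3.3])-.35
T=lambda x,y:np.array([280+(x-396)/3.3,140+y/3.3])-.35
for z in (.098,.100):
    o=[("scene",(x,y,z),B(*uv)) for x,y,uv in [(0,-.028,(80,253)),(0,.028,(157,248)),(.08,.028,(159,332)),(.08,-.028,(86,348))]]
    x,r=fit(o,[.57,-.15,0]); print("turner scene",z,x[:2].round(4),np.degrees(x[2]).round(2),r)
o=[("top",(x,y,.1),T(*uv)) for x,y,uv in [(-.15,-.018,(719,455)),(-.15,.018,(672,457)),(-.093,.018,(667,367)),(-.093,-.018,(716,367))]]
x,r=fit(o,[.57,-.15,0]); print("turner top",x[:2].round(4),np.degrees(x[2]).round(2),r)
ps=[("scene",(a*.055,b*.05,.115),B(*uv)) for a,b,uv in [(-1,-1,(190,250)),(-1,1,(318,237)),(1,1,(350,362)),(1,-1,(205,385))]]
x,r=fit(ps,[.64,-.04,0]); print("plate scene",x[:2].round(4),np.degrees(x[2]).round(2),r)
e=status.get_state()["eef_pos"]; a=np.radians(2.7); print("expected origin",e[:2]+.04*np.array([np.cos(a),np.sin(a)]))
for n,(u,v) in (("rail front top scene?",(215,383)),):pass
```

```text
turner scene 0.098 [ 0.5751 -0.1465] 1.08 [[0.2, -0.3], [-0.8, -0.5], [0.9, 2.8], [-0.3, -0.3]]
turner scene 0.1 [ 0.5762 -0.1464] 1.06 [[0.2, -0.3], [-0.8, -0.5], [0.9, 2.8], [-0.3, -0.3]]
turner top [ 0.5755 -0.1502] 2.47 [[0.6, -1.1], [-0.8, -1.1], [-0.3, 1.4], [0.4, 0.9]]
plate scene [ 0.6404 -0.0401] 4.22 [[-0.7, 0.1], [0.4, -0.9], [-0.7, 1.3], [1.1, -0.2]]
expected origin [ 0.57555313 -0.1501786 ]
```

>>> drive_tool:
  rows:
    - [[1, -1, 12, -1, 0], [1, -1.4, 22, -1, 0], [1, -1.4, 28, -1, 0], [1, -1.4, 28, -1, 0], [1, -1.4, 28, -1, 0]]

```text
time_s: 7.52
eef_pos: [0.5345, -0.1233, 0.1062]
tool_rot: [-179.8, 0.6, -177.2]
wrist_force: [0.5, -0.3, -2.1]
finger_gap: 0.0183
```

Run:
```python
from h import *
im=pic("scene","s3"); t=pic("top","t3")
c=lambda im,x0,y0,x1,y1,k:cv2.resize(im[y0:y1,x0:x1],None,fx=k,fy=k,interpolation=cv2.INTER_CUBIC)
cv2.imwrite("pics/c4.png",c(im,260,240,370,340,6))
for _ in range(2):
  read_camera("top"); s=status.get_state();print(s["eef_pos"],s["tool_rot"],s["wrist_force"])
```

```text
[ 0.53437091 -0.12409356  0.10571427] [-179.82019142    0.5471576  -177.25439037] [-0.77669939 -0.24152896 -2.25010498]
[ 0.53431669 -0.12421597  0.10561931] [-179.82577857    0.53843935 -177.26903978] [-0.19347314 -0.01314459 -2.06545493]
```

View pics/c4.png

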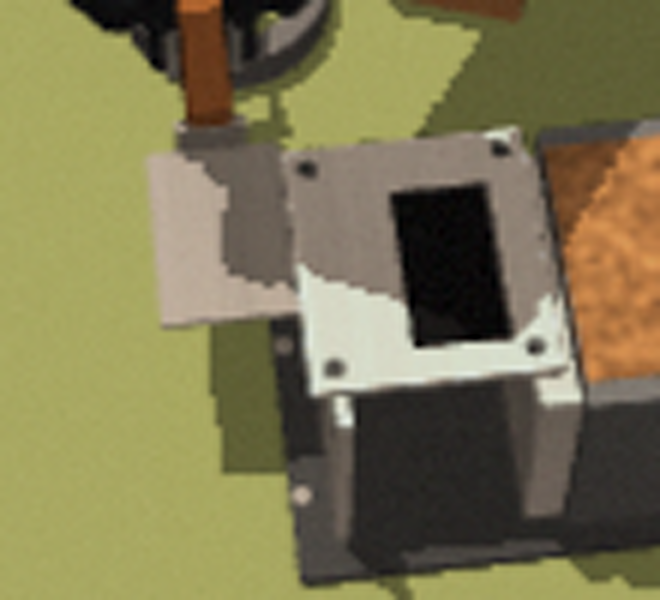

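Scene crop: blade left edge runs from (148,158) to (163,325) and the plate's left edge from (283,150) to (312,390). The overlap looks small, so I compute it from this picture alone.

Run:
```python
from h import *
B=lambda x,y:np.array([260+x/6,240+y/6])-.4
a=np.radians(2.7); ex=np.array([np.cos(a),np.sin(a)]); ey=np.array([-ex[1],ex[0]])
for n,uv,z in [("blade rearL",(148,158),.099),("blade tipL",(163,325),.099),("plate fL",(283,150),.115),("plate bL",(312,391),.115),("plate bR",(567,370),.115),("plate fR",(519,130),.115),("rail back L",(335,400),.118),("rail back R",(355,398),.118),("step back",(583,385),.124),("step front",(541,140),.124)]:
    p=at_z("scene",*B(*uv),z)[:2]; print(n,p.round(4),"stand-dir",((p-[.639,-.0405])@np.c_[ex,ey]*1000).round(1))
```

```text
blade rearL [ 0.5777 -0.1491] stand-dir [ -66.3 -105.5]
blade tipL [ 0.6552 -0.1457] stand-dir [  11.2 -105.9]
plate fL [ 0.5869 -0.0931] stand-dir [-54.5 -50.1]
plate bL [ 0.6954 -0.0886] stand-dir [ 54.1 -50.7]
plate bR [0.6931 0.0115] stand-dir [56.5 49.3]
plate fR [0.5838 0.0047] stand-dir [-53.   47.7]
rail back L [ 0.7012 -0.0801] stand-dir [ 60.3 -42.5]
rail back R [ 0.7009 -0.0723] stand-dir [ 60.3 -34.7]
step back [0.7041 0.0156] stand-dir [67.6 53. ]
step front [0.5944 0.0119] stand-dir [-42.1  54.5]
```

>>> drive_tool:
  rows:
    - [[1, 0, 4.3, 0, 0], [1, 0, 4.3, 0, 0], [1, 0, 4.3, 4, 0], [1, 0, 4.3, 8, 0], [1, 0, 4.3, 12, 0], [1, 0, 4.3, 16, 0], [1, 0, 4.3, 20, 0], [1, 0, 4.3, 20, 0]]

```text
time_s: 8.38
eef_pos: [0.5348, -0.1202, 0.1267]
tool_rot: [-179.8, 0.6, -177.3]
wrist_force: [-0.1, 0.8, -1.5]
finger_gap: 0.0184
```

Run:
```python
from h import *
im=pic("scene","s4")
c=lambda im,x0,y0,x1,y1,k:cv2.resize(im[y0:y1,x0:x1],None,fx=k,fy=k,interpolation=cv2.INTER_CUBIC)
cv2.imwrite("pics/c5.png",c(im,260,230,370,340,5))
s=status.get_state();print(s["eef_pos"],s["tool_rot"],s["wrist_force"])
```

```text
[ 0.53466694 -0.12010987  0.12623648] [-179.79097596    0.59747021 -177.27061343] [-0.05013626  0.32798495 -3.27795737]
```

View pics/c5.png

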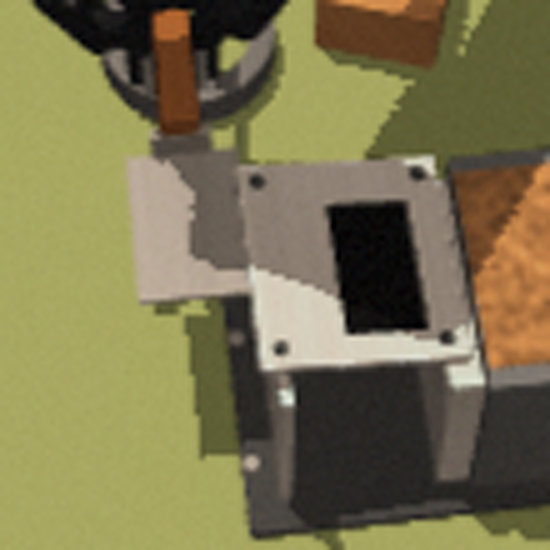

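The plate is tipping: its left edge is raised and the rail top shows at (285,390). The bed-side edge is still on the ledge at the step. I go deeper under it and swing it up.

>>> drive_tool:
  rows:
    - [[1, 0, 0, 8, 0], [1, 0, 9, 9, 0], [1, -1, 18, 10, 0], [1, -1, 21, 18, 0], [1, -1, 24, 25, 0], [1, -1.3, 27, 31, 0], [1, -1.5, 33, 40, 0], [1, -2, 40, 48, 0], [1, -2.3, 48, 55, 0], [1, -2.3, 48, 55, 0]]

```text
time_s: 9.27
eef_pos: [0.5333, -0.0708, 0.1835]
tool_rot: [-179.8, 0.8, -177.2]
wrist_force: [0.1, 0.1, -2.5]
finger_gap: 0.0185
```

Run:
```python
from h import *
im=pic("scene","s5")
c=lambda im,x0,y0,x1,y1,k:cv2.resize(im[y0:y1,x0:x1],None,fx=k,fy=k,interpolation=cv2.INTER_CUBIC)
cv2.imwrite("pics/c6.png",c(im,260,210,400,340,4))
s=status.get_state();print(s["eef_pos"],s["tool_rot"],s["wrist_force"])
```

```text
[ 0.53303729 -0.0714388   0.18257989] [-179.74206527    0.73781299 -177.203188  ] [ 0.06216238 -0.42717758 -3.34504949]
```

View pics/c6.png

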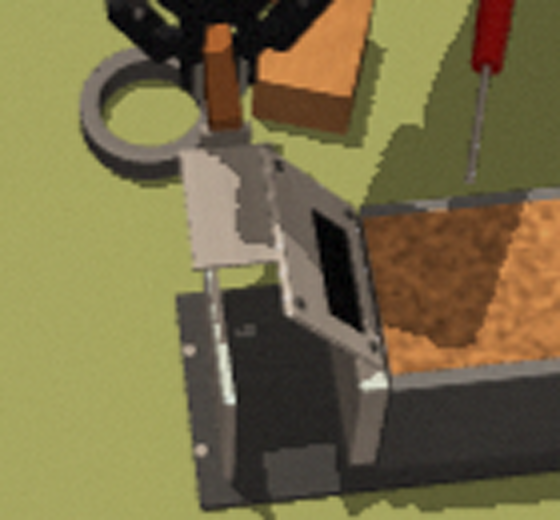

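The plate stands at about 50°, resting on the blade edge with its lower edge in the corner at the step. Swinging it over.

>>> drive_tool:
  rows:
    - [[1, -0.5, 10, 6, 0], [1, -1, 21, 11, 0], [1, -1.5, 32, 14, 0], [1, -2, 42, 16, 0], [1, -2.5, 50, 15, 0], [1, -3, 58, 14, 0], [1, -3.3, 66, 12, 0], [1, -3.6, 73, 10, 0], [1, -4, 80, 8, 0], [1, -4, 82, 8, 0]]

```text
time_s: 10.15
eef_pos: [0.5284, 0.0118, 0.1897]
tool_rot: [-179.8, 0.6, -177.2]
wrist_force: [0.2, 1.0, -3.3]
finger_gap: 0.0182
```

>>> drive_tool:
  rows:
    - [[1, 0, 0, 0, 0], [1, 0, 0, 0, 0], [1, 0, 0, 0, 0], [1, 0, 0, 0, 0]]

```text
time_s: 10.48
eef_pos: [0.5285, 0.0114, 0.1898]
tool_rot: [-179.8, 0.7, -177.2]
wrist_force: [-0.1, 0.6, -1.9]
finger_gap: 0.0186
```

Run:
```python
from h import *
im=pic("scene","s6"); t=pic("top","t6")
c=lambda im,x0,y0,x1,y1,k:cv2.resize(im[y0:y1,x0:x1],None,fx=k,fy=k,interpolation=cv2.INTER_CUBIC)
cv2.imwrite("pics/c7.png",np.hstack([c(im,290,210,430,340,3),c(t,225,140,350,270,3)]))
s=status.get_state();print(s["eef_pos"],s["tool_rot"],s["wrist_force"])
```

```text
[0.52854358 0.01142479 0.18982449] [-179.77617489    0.66168168 -177.19320311] [-0.04882515  0.53330196 -3.48636019]
```

View pics/c7.png

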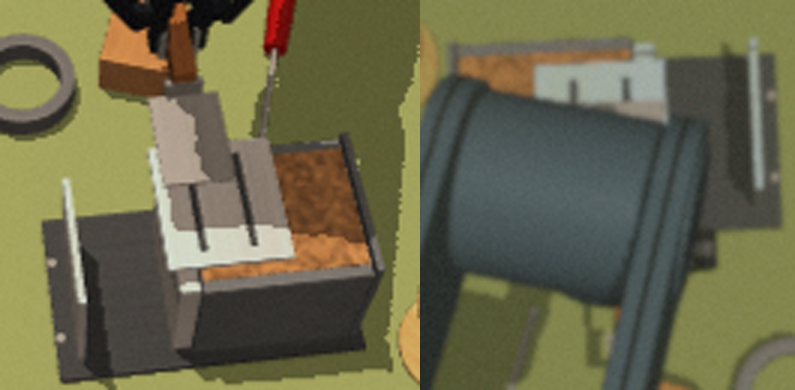

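The plate lies turned over on the bed: its back with the two strips shows at (200,215) and (245,200). It overhangs the step by about 10 mm, so I nudge it fully onto the bed with the blade's side edge, working above the ledge.

>>> drive_tool:
  rows:
    - [[1, 8, -20, 0, 0], [1, 18, -45, 0, 0], [1, 30, -70, 0, 0], [1, 33, -70, 0, 0], [1, 33, -70, -20, 0], [1, 33, -70, -40, 0], [1, 33, -70, -53, 0], [1, 33, -70, -55, 0], [1, 33, -70, -55, 0]]

```text
time_s: 11.33
eef_pos: [0.5609, -0.0585, 0.134]
tool_rot: [-179.8, 0.5, -177.2]
wrist_force: [0.6, -0.2, -2.6]
finger_gap: 0.0184
```

Run:
```python
from h import *
im=pic("scene","s7"); t=pic("top","t7")
c=lambda im,x0,y0,x1,y1,k:cv2.resize(im[y0:y1,x0:x1],None,fx=k,fy=k,interpolation=cv2.INTER_CUBIC)
cv2.imwrite("pics/c8.png",c(im,290,220,430,340,5))
s=status.get_state();print(s["eef_pos"],s["tool_rot"],s["wrist_force"])
```

```text
[ 0.56219285 -0.05875176  0.13574981] [-179.75016274    0.73923709 -177.19930763] [-0.69806762 -1.48062152 -1.88777042]
```

View pics/c8.png

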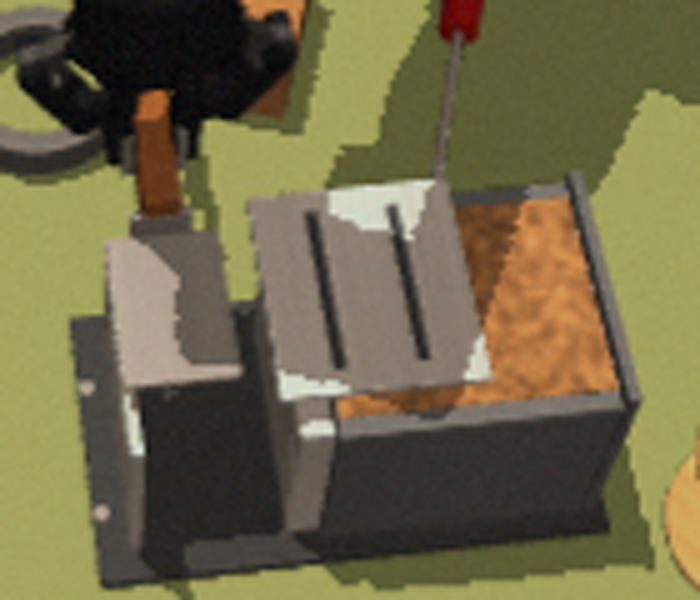

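The plate's −y edge is about 16 mm from the blade and about 20 mm outside the step line, at (283,400) versus (335,430). Pushing it in small steps.

>>> drive_tool:
  rows:
    - [[1, 0, 8, -0.5, 0], [1, 0, 13, -0.5, 0], [1, -1, 17, -0.5, 0], [1, -1, 21, -0.5, 0], [1, -1, 25, -0.5, 0], [1, -1, 29, -0.5, 0], [1, -1, 32, -0.5, 0], [1, -1, 32, -0.5, 0]]

```text
time_s: 12.1
eef_pos: [0.5611, -0.0259, 0.1352]
tool_rot: [-179.8, 0.7, -177.2]
wrist_force: [-0.2, -0.3, -3.0]
finger_gap: 0.0184
```

>>> drive_tool:
  rows:
    - [[1, 0, 3, 0.5, 0], [1, 0, 6, 0.5, 0], [1, 0, 9, 0.5, 0], [1, -0.5, 12, 0.5, 0], [1, -0.5, 12, 0.5, 0]]

```text
time_s: 12.52
eef_pos: [0.5604, -0.0133, 0.1357]
tool_rot: [-179.8, 0.7, -177.1]
wrist_force: [-0.2, -0.2, -1.1]
finger_gap: 0.0183
```

Run:
```python
from h import *
im=pic("scene","s8"); t=pic("top","t8")
c=lambda im,x0,y0,x1,y1,k:cv2.resize(im[y0:y1,x0:x1],None,fx=k,fy=k,interpolation=cv2.INTER_CUBIC)
cv2.imwrite("pics/c9.png",c(im,290,220,430,340,5))
s=status.get_state();print(s["eef_pos"],s["tool_rot"],s["wrist_force"])
```

```text
[ 0.56055244 -0.01373247  0.13573148] [-179.77507495    0.73103063 -177.1395585 ] [ 1.45855861  0.07930646 -3.22816427]
```

View pics/c9.png

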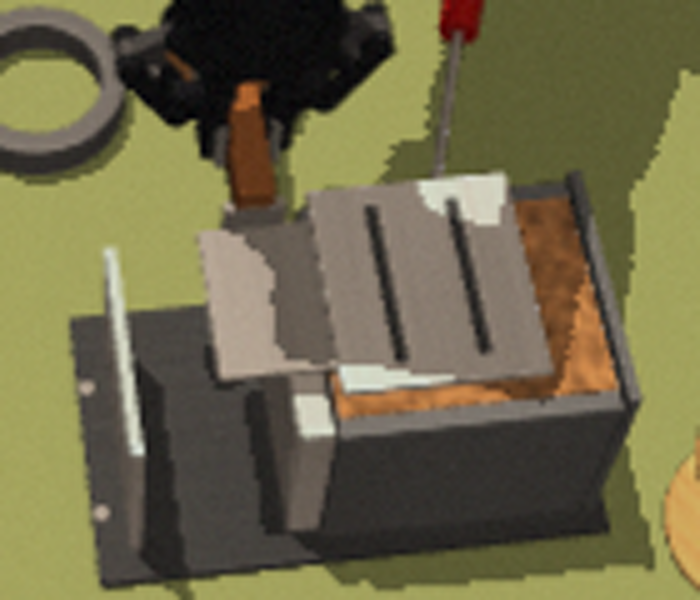

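The plate is now just inside the step line, back-left corner at (340,392) versus bed corner (335,430). It still seems to overhang the front, so I compute.

Run:
```python
from fit import *
B=lambda x,y:np.array([290+x/5,220+y/5])-.4
ps=[("scene",(a*.055,b*.05,.129),B(*uv)) for a,b,uv in [(-1,-1,(310,195)),(-1,1,(503,175)),(1,1,(552,373)),(1,-1,(340,392))]]
x,r=fit(ps,[.64,.06,0]); print("plate",x[:2].round(4),np.degrees(x[2]).round(2),r)
bl=at_z("scene",*B(335,432),.124)[:2]; br=at_z("scene",*B(625,398),.124)[:2]; print("bed back",bl.round(4),br.round(4))
d=br-bl; d/=np.linalg.norm(d); n=np.array([-d[1],d[0]])*-1
if n[0]<0:n=-n
print("dir y",np.degrees(np.arctan2(-d[0],d[1])),"plate from bed back-left: along y",((x[:2]-bl)@d).round(4)," behind back edge",((bl-x[:2])@n).round(4))
# blade now
o=[("scene",(X,Y,.127),B(*uv)) for X,Y,uv in [(0,-.028,(198,232)),(.08,-.028,(217,380)),(.08,.028,(332,363))]]
x,r=fit(o,[.6,-.02,0]); print("turner",x[:2].round(4),np.degrees(x[2]).round(2),r)
```

```text
plate [0.6363 0.0668] 2.03 [[-1.0, -0.7], [0.5, -0.2], [0.1, 0.3], [0.1, 0.4]]
bed back [0.7096 0.0145] [0.7013 0.1514]
dir y 3.470048381085009 plate from bed back-left: along y 0.0566  behind back edge 0.07
turner [ 0.5992 -0.0127] 2.17 [[-0.6, -0.4], [-0.1, -0.3], [0.7, 0.8]]
```

The plate sits about 6 mm inside the step line and is not overhanging the front measurably (bed 125 mm, plate 15–125 mm from its back edge). Retreating and carrying the turner to the mat.

>>> drive_tool:
  rows:
    - [[1, 0, -10, 0, 0], [1, 0, -20, 0, 0], [1, -5, -20, 40, 0], [1, -25, -20, 80, 0], [1, -60, -20, 110, 0], [1, -72, 15, 110, -0.05], [1, -72, 55, 110, -0.1], [1, -72, 95, 110, -0.15], [1, -72, 135, 110, -0.2], [1, -72, 175, 110, -0.229]]

```text
time_s: 13.45
eef_pos: [0.4887, 0.1617, 0.2463]
tool_rot: [-179.8, 0.8, 169.5]
wrist_force: [1.5, -0.6, -2.2]
finger_gap: 0.0181
```

>>> drive_tool:
  rows:
    - [[1, 0, 40, 0, 0], [1, 0, 80, 0, 0], [1, 0, 120, 0, 0], [1, 0, 160, 0, 0], [1, 0, 200, 0, 0], [1, 0, 235, 0, 0], [1, 0, 235, 0, 0], [1, 0, 235, 0, 0]]

```text
time_s: 14.12
eef_pos: [0.4889, 0.3975, 0.2454]
tool_rot: [-179.7, 0.8, 169.6]
wrist_force: [-0.1, -0.2, -2.7]
finger_gap: 0.0185
```

>>> drive_tool:
  rows:
    - [[1, 0, 0, -40, 0], [1, 0, 0, -80, 0], [1, 0, 0, -120, 0], [1, 0, 0, -160, 0], [1, 0, 0, -195, 0], [1, 0, 0, -215, 0], [1, 0, 0, -224, 0], [1, 0, 0, -224, 0], [1, 0, 0, -224, 0]]

```text
time_s: 14.87
eef_pos: [0.4901, 0.3968, 0.0223]
tool_rot: [-179.8, 0.8, 169.6]
wrist_force: [0.4, 0.7, -2.2]
finger_gap: 0.0183
```

>>> drive_tool:
  rows:
    - [[1, 0, 0, -3, 0], [1, 0, 0, -6, 0], [1, 0, 0, -8.5, 0], [1, 0, 0, -8.5, 0], [1, 0, 0, -8.5, 0]]

```text
time_s: 15.28
eef_pos: [0.4901, 0.3969, 0.0142]
tool_rot: [-179.8, 0.9, 169.6]
wrist_force: [0.2, 0.1, -3.2]
finger_gap: 0.0183
```

>>> drive_tool:
  rows:
    - [[1, 0, 0, -1, 0], [1, 0, 0, -2, 0], [1, 0, 0, -2.5, 0], [1, 0, 0, -2.5, 0]]

```text
time_s: 15.62
eef_pos: [0.4905, 0.3972, 0.0125]
tool_rot: [-179.8, 0.9, 169.6]
wrist_force: [0.1, -0.9, 4.4]
finger_gap: 0.0186
```

Contact is felt at the expected height. Releasing and rising.

>>> drive_tool:
  rows:
    - [[0.35, 0, 0, 0, 0], [0.35, 0, 0, 0, 0], [0.35, 0, 0, 0, 0], [0.35, 0, 0, 0, 0], [0.35, 0, 0, 0, 0], [0.35, 0, 0, 0, 0]]

```text
time_s: 16.12
eef_pos: [0.4905, 0.3972, 0.0124]
tool_rot: [-179.8, 0.9, 169.6]
wrist_force: [0.8, 0.1, -0.5]
finger_gap: 0.0557
```

>>> drive_tool:
  rows:
    - [[0.35, 0, 0, 15, 0], [0.35, 0, 0, 45, 0], [0.35, 0, 0, 85, 0], [0.35, 0, 0, 125, 0], [0.35, 0, 0, 165, 0], [0.35, 0, 0, 205, 0], [0.35, -40, 0, 230, 0], [0.35, -80, 0, 230, 0], [0.35, -120, 0, 230, 0], [0.35, -150, 20, 230, 0]]

```text
time_s: 16.95
eef_pos: [0.3377, 0.4147, 0.2432]
tool_rot: [-179.7, 0.9, 169.5]
wrist_force: [0.3, 0.4, -0.9]
finger_gap: 0.0554
```

>>> drive_tool:
  rows:
    - [[0.35, -30, 30, 0, 0], [0.35, -60, 60, 0, 0], [0.35, -90, 90, 0, 0], [0.35, -120, 120, 0, 0], [0.35, -140, 140, 0, 0], [0.35, -140, 140, 0, 0], [0.35, -140, 140, 0, 0]]

```text
time_s: 17.53
eef_pos: [0.1962, 0.5555, 0.2428]
tool_rot: [-179.7, 0.9, 169.7]
wrist_force: [0.1, -0.7, -0.5]
finger_gap: 0.0553
```

Run:
```python
from fit import *
im=pic("scene","s9"); t=pic("top","t9")
c=lambda im,x0,y0,x1,y1,k:cv2.resize(im[y0:y1,x0:x1],None,fx=k,fy=k,interpolation=cv2.INTER_CUBIC)
o=np.vstack([c(t,100,130,360,310,2.5)[:450], ])
p=c(im,290,190,530,310,2.5)
cv2.imwrite("pics/c10.png",np.vstack([c(t,100,140,360,310,2)[:,:520],c(im,290,200,550,320,2)[:,:520]]))
for n in("scene","top"):
  for l in("plate","turner","mat","bottle","spool","mug","tape_roll","carton","screwdriver","spare_plate"):
    b=[q["box"] for q in spot_in(n,l) if q["score"]>.4]; print(n,l,[np.round(x).tolist() for x in b])
s=status.get_state();print(s["time_s"],s["eef_pos"],s["wrist_force"])
```

```text
scene plate [[394.0, 162.0, 437.0, 198.0], [124.0, 232.0, 177.0, 269.0], [347.0, 254.0, 399.0, 298.0], [226.0, 175.0, 262.0, 204.0]]
scene turner [[470.0, 210.0, 496.0, 286.0]]
scene mat [[447.0, 207.0, 511.0, 291.0]]
scene bottle [[215.0, 303.0, 249.0, 351.0]]
scene spool [[423.0, 292.0, 468.0, 345.0]]
scene mug [[478.0, 291.0, 532.0, 340.0], [451.0, 210.0, 513.0, 290.0]]
scene tape_roll [[278.0, 220.0, 313.0, 255.0], [471.0, 212.0, 493.0, 284.0]]
scene carton [[321.0, 208.0, 352.0, 243.0]]
scene screwdriver [[380.0, 199.0, 391.0, 230.0]]
scene spare_plate [[178.0, 320.0, 210.0, 357.0], [469.0, 212.0, 493.0, 283.0]]
top plate [[488.0, 248.0, 541.0, 297.0], [387.0, 330.0, 436.0, 379.0], [251.0, 160.0, 298.0, 209.0], [170.0, 323.0, 228.0, 377.0]]
top turner [[133.0, 207.0, 172.0, 293.0]]
top mat [[110.0, 194.0, 192.0, 302.0]]
top bottle [[403.0, 132.0, 438.0, 173.0]]
top spool [[184.0, 133.0, 230.0, 180.0]]
top mug [[124.0, 137.0, 176.0, 174.0]]
top tape_roll [[328.0, 254.0, 370.0, 294.0]]
top carton [[283.0, 266.0, 321.0, 306.0], [234.0, 153.0, 348.0, 221.0]]
top screwdriver [[234.0, 244.0, 262.0, 320.0]]
top spare_plate [[445.0, 151.0, 471.0, 180.0]]
18.6333 [0.1976888  0.55475968 0.24315752] [-0.30052211  0.39079339  1.00531336]
```

View pics/c10.png

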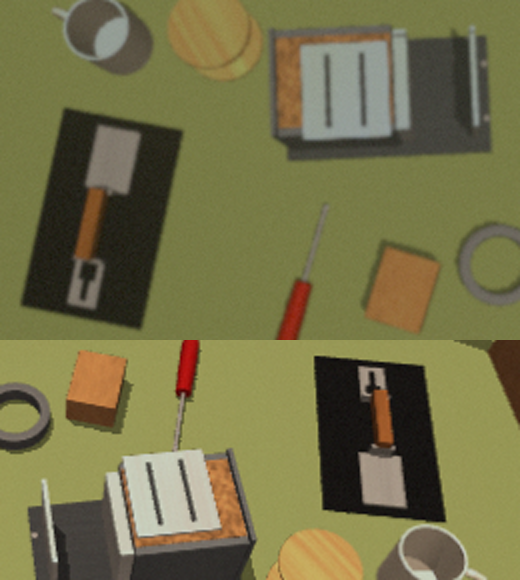

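Last picture: the plate lies back up and flat on the bed, its strips at (327,90) and (363,90) in the top half. The turner lies right way up on the mat (centre about (100,217), mat centre about (102,218)), and the bystanders are unchanged. Handing in.

```bash
python3 -c "
from workcell import hand_in; print(hand_in())"
```

```text
the job is handed in; nothing more can be done
None
```

The job is done and handed in at about 18.6 s of the allowed 64 s. The plate lies face down on the cork bed, and the turner lies flat, right way up, in the middle of the mat.

- **Turner off the stud:** I gripped it by the handle, slid it 34 mm towards its tail and lifted it off. The wrist then read about 2.7 N, roughly its own weight.
- **Flip:** The tool could only turn about the vertical. So I put the blade's side edge under the part of the plate that overhangs the rail, tipped the plate up on its bed-side edge and pushed it over the step. I then nudged it fully inside the step line with the blade. Only the turner touched the plate.
- **Last checks:** In both cameras the plate is back up, with its two strips showing, and flat on the bed. The turner is centred on the mat to within a few pixels, and the bystanders have not visibly moved. The highest wrist force I read was under 7 N.
- **Small disagreement:** The scene camera puts the plate's front edge flush with the bed's front. The top view suggests it may stick out there by a few millimetres. It lies flat either way, so I left it.

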